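Wedge the rocking loaf bin

ROBOT

A 6-joint arm with a two-finger parallel gripper is mounted at the origin on the work surface. World frame = base frame: x ahead of the robot, y to its left, z up, the work surface at z = 0. Lengths are in mm, angles in rad, forces in N, time in s.
With the tool pointing down it reaches from about 300 to 775 mm from the base axis. Payload 14.6 kg.
Tool frame: the origin (TCP) lies at the very end of the fingers, on their centre line; the grasp point (between the pads) lies 19 mm behind it; z points along the fingers, y is the line along which they close (so a half turn about z gives the same grasp; the last joint's range is limited). The gripper opens to 94 mm and grips with 3 to 60 N. Pads are 16 mm wide; open, the fingers measure 119 mm over their backs; the gripper's body (75 mm by 177 mm) begins 78 mm behind the grasp point.
Start: joints at [1.256, 0.3, 1.521, -0, 1.321, -0.067], TCP at [134.897, 533.19, 205.446] pointing down, gripper open.
Joint ranges: [-3.03, 3.03], [-0.79, 2.21], [0.23, 2.52], [-1.04, 4.18], [0, 3.07], [-2.55, 2.55]. Speed limits (rad/s): [2.22, 2.22, 2.57, 3.14, 3.14, 3.14].

INTERFACE

Orientations are given as [roll, pitch, yaw] about the fixed x, y, z axes, in that order (R = Rz(yaw) Ry(pitch) Rx(roll)).
In Python, from cell import manip, optics gives the robot as it stands.
- The arm moves only by the shell command python3 -m crank 'ROWS' [FORCE]. ROWS is JSON, a list of rows, each a list of 7 numbers: the opening in per cent of the stroke, from 0 (shut) to 100 (fully open), then the shift along the tool's x, y, z in mm, then the turn, a rotation vector about the tool's x, y, z in rad. A call has 1 to 10 rows; each row is the pose to reach, as a shift and turn from the pose commanded when the call began, along the tool's axes at that moment; what a row does not reach only later rows make up. A row lasts 1/10 s, in which the tool goes at most 50 mm and 8.59 degrees, less where a joint would pass 70% of its speed; a pose out of reach is approached as far as the arm can. A call with a gripper value outside its range is refused whole. The fingers move at their own pace and stop on an object; FORCE is the grip in N (left out, the last holds). Time passes only in rows, so rows that repeat a pose let the fingers close. It gives the time, the measured TCP pose, the force, the opening and the grip force at its end, in the units of the state.
- manip.read_state(): the state, without advancing time (a new reading comes with each control period).
- optics.camera(name): name is "scene" or "top" or "wrist"; returns (picture, depth): 480x640x3 uint8, red, green, blue; 480x640 float32, mm along the optical axis (not along the pixel's ray), 0 where there is no reading.
- optics.calibration(name): a dict with "camera_matrix" (3x3 intrinsics, pixels), "R" (3x3) and "t" (3): a world point X has camera coordinates R X + t. Camera axes: x right, y down, z forward; pixel columns grow to the right and rows downward; lengths in mm; the calibration is good to about 2 mm. A picture is of the moment at which its call begins: read the wrist's pose just before it. calibration takes no time and is no camera call; for the wrist camera it gives the pose at the moment of the call.
- manip.sign_off(): hands the job in; it is judged then, once.
The state is a dict: "clock": time; "joints": joint angles; "qd": joint speeds; "effort": joint torques, N m; "eef_pos": TCP position; "eef_rot": TCP orientation; "wrist_force": force on the tool from outside, world axes, zero at the start; "moment": the same for the moment, N m; "finger_gap": finger opening in mm; "finger_force": force on a finger pad.
Only numpy, scipy, OpenCV 4.12 (cv2) and the standard library are available. Lean on these libraries where they do the work, as an engineer would, in place of code of your own. Each camera call takes 0.05 s, during which the arm holds its last target. There are 200 camera calls.

TASK

The stainless loaf bin rocks because the foot under its blue-sticker corner is too short. Push the orange wedge, thin end first, along the counter under that foot until the bin no longer rocks yet still stands level on its other feet, then press down firmly with the fingertips (about 10 newtons) on the lid at the blue sticker to prove it, and finish while still pressing there, clear of the wedge. Only push and press: never lift the wedge or the bin, do not shove the bin along, and leave the other things where they are.

Things in the scene. Friction and masses are not known exactly. Their poses are not given: they have to be found in the camera images.
- bin: loose stainless loaf bin, about 2.4 kg: 210 along its x, 330 along its y, flat lid at z = 178, shell underside at z = 28. Origin on the counter below its centre, z up; latch front faces its +x (away from the robot). Round rubber feet, 20 across, at x = +-85, y = +-145; the one at (+85, +145) is 5 to 11 too short (how much is unknown), so the bin stands level on the other three
- short_foot (a point): the point of the counter plane straight below the axis of the short foot (fixed in the bin's frame at x = +85, y = +145, z = 0)
- press_spot (a point): centre of the blue sticker, 32 across, on the lid straight above the short foot, 178 above the counter. About 4 to 6 N here rocks the unwedged bin about the diagonal through its feet at (+85, -145) and (-85, +145), 147 away: this corner sinks until the short foot meets the counter. Let go, it tips back level
- wedge: loose orange plastic wedge, 100 g, 150 long along its x, 50 wide; origin at the middle of its underside, +x points to the thin end, which starts roughly towards the short foot from the bin's +y side. The ramp rises from 2 thick at x = +75 to 26 at x = -65 (slope 0.17); at the thick end an upright heel plate 12 thick, 42 high, spans the width
- wedge_heel (a point): centre of the heel's flat outer face (x = -75 in the wedge's frame, 21 above the counter), to be pushed along the wedge's +x. It slides with about 1 N; once the ramp meets the foot the resistance rises to several newtons and pushing on lifts that corner. The wedge stays where it is left
- wedge_tip (a point): middle of the wedge's thin edge, at the counter
- bowl: bystander: clear round glass bowl, 150 across, 60 high; origin at its underside
- jug: bystander: brown ceramic jug, 120 across plus a loop handle, 160 high; origin at its underside
- mug: bystander: white mug, 80 across, 90 high; origin at its underside
- jar: bystander: amber glass jar, 74 across, 110 high; origin at its underside
- clip: bystander: flat red plastic bag clip, about 118 long, 22 wide, 8 high; origin at its underside
- spoon: bystander: dark wooden spoon lying flat; origin at its underside
Things that resemble listed ones, but are neither listed nor needed, are in the scene too. Of the things that look like the wedge, the smallest one is meant.

How it is judged:
By the outcome, as a careful person would: the job done as asked, in the order asked, and still so for the second after the job is handed in, while the arm keeps its last pose, push and grip.
It also fails if it takes over 54 s, if anything falls off the work surface, if the arm or the gripper's body presses on something with over 40 N, if the wrist force passes 120 N, or if a joint passes its speed limit or range.

## Working session

There is one attempt and no reset: what is moved stays moved. The work goes in short steps, Python scripts to look and compute and a shell command to move; the robot and the scene stay as the last step left them, time stands still between calls to the robot, and variables do not carry over. Pictures are saved under pics/ and viewed, at most 10 in all, crops included, and the job is handed in when it is done.

```bash
ls; mkdir -p pics
python3 - <<'E'
from cell import manip, optics
import cv2,numpy as np
for n in ("scene","top"):
    p,d=optics.camera(n); cv2.imwrite(f"pics/{n}0.png",p[:,:,::-1]); np.save(f"pics/{n}0.npy",d)
    print(optics.calibration(n))
print(manip.read_state())
E
```

```text
pics
{'camera_matrix': array([[576.05802726,   0.        , 324.78645638],
       [  0.        , 576.05802726, 242.99413091],
       [  0.        ,   0.        ,   1.        ]]), 'R': array([[ 0.77749861,  0.62885256, -0.00635378],
       [ 0.48054447, -0.60059063, -0.6390367 ],
       [-0.40567589,  0.49379687, -0.76915   ]]), 't': array([-435.39144321, -101.368707  , 1871.63889553])}
{'camera_matrix': array([[595.2635737 ,   0.        , 327.1748934 ],
       [  0.        , 595.2635737 , 240.92034351],
       [  0.        ,   0.        ,   1.        ]]), 'R': array([[-0.02108883, -0.99977309,  0.00300518],
       [-0.99761691,  0.02084564, -0.06577203],
       [ 0.06569446, -0.00438507, -0.99783015]]), 't': array([ 102.96778786,  500.14552555, 1438.05908241])}
{'clock': 0.1, 'joints': array([ 1.25642903e+00,  3.00423411e-01,  1.52152290e+00, -2.20576633e-06,
        1.32070966e+00, -6.66376054e-02]), 'qd': array([-0.00039845, -0.00250112,  0.0008797 ,  0.00111595,  0.00267861,
       -0.00165035]), 'effort': array([ 1.73930071e-04, -5.32649374e+01, -3.53282189e+01,  7.09206867e-02,
        2.34274036e-02, -7.29376461e-05]), 'eef_pos': array([134.81087813, 532.97415826, 204.93710484]), 'eef_rot': array([-3.14053156e+00, -6.86723382e-05,  2.89386347e+00]), 'wrist_force': array([ 0.04758215, -0.11611192,  0.63709879]), 'moment': array([-0.00245601, -0.00135329,  0.00281032]), 'finger_force': 0.0, 'finger_gap': 94.00289635067602}
```

View pics/scene0.png

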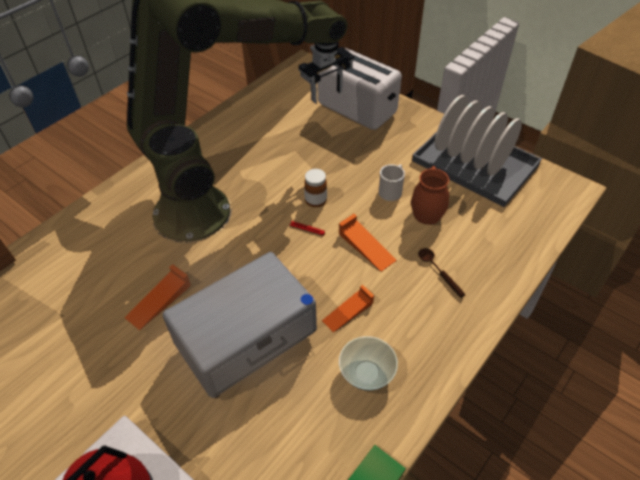

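View pics/top0.png

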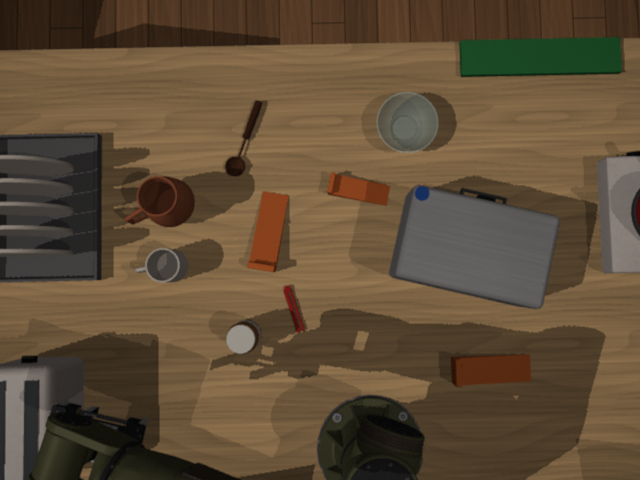

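The target wedge (the smallest) lies at top (358,188), with its heel at about (330,184) and its thin edge at about (388,195). The sticker is at about (422,194). I'll take a closer crop.

Run:
```python
import cv2
p=cv2.imread("pics/top0.png")
cv2.imwrite("pics/top0c.png",cv2.resize(p[150:320,310:570],None,fx=3,fy=3,interpolation=cv2.INTER_CUBIC))
```

```text
(no output)
```

View pics/top0c.png

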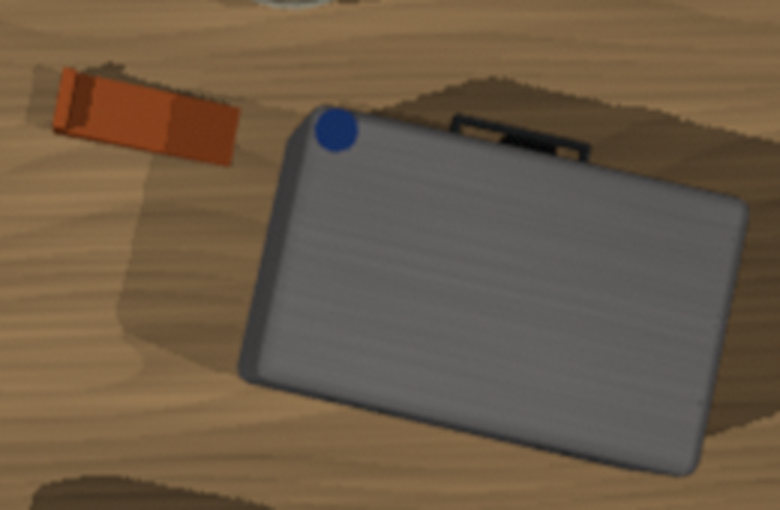

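Crop positions: sticker (336,130), wedge thin edge (239,108)–(231,166), heel top outer edge (66,68)–(53,131), lid corners (318,106), (747,200), (695,474), (248,381).

```bash
cat > h.py <<'E'
import numpy as np
from cell import manip, optics
def w(cal,u,v,z):
    K,R,t=cal["camera_matrix"],cal["R"],cal["t"]
    r=R.T@np.linalg.solve(K,[u,v,1.]); c=-R.T@t
    return c+r*(z-c[2])/r[2]
E
python3 - <<'E'
from h import *
np.set_printoptions(precision=1,suppress=True)
c=optics.calibration("top"); f=lambda u,v,z:w(c,u/3+310,v/3+150,z)
S=f(336,130,178)
t1,t2,h1,h2=f(239,108,2),f(231,166,2),f(66,68,42),f(53,131,42)
A,B,C,D=[f(*q,178) for q in((318,106),(747,200),(695,474),(248,381))]
print("S",S,"tip",t1,t2,(t1+t2)/2,"heel",h1,h2,(h1+h2)/2)
d=(t1+t2-h1-h2)/2;print("wedge dir",np.linalg.norm(d[:2]),np.arctan2(d[1],d[0]))
print(A,B,C,D)
for a,b in((A,B),(D,C)):
    e=b-a;print("bin -y dir",np.linalg.norm(e[:2]),np.arctan2(e[1],e[0]))
for a,b in((D,A),(C,B)):
    e=b-a;print("bin x dir",np.linalg.norm(e[:2]),np.arctan2(e[1],e[0]))
print("centre",(A+B+C+D)/4)
a=(S-(h1+h2)/2)[:2];print("heel->foot",np.linalg.norm(a),np.arctan2(a[1],a[0]))
a=(S-(t1+t2)/2)[:2];print("tip->foot",np.linalg.norm(a),np.arctan2(a[1],a[0]))
E
```

```text
S [ 591.3 -116.1  178. ] tip [636.5 -65.6   2. ] [588.4 -57.7   2. ] [612.5 -61.7   2. ] heel [665.6  77.4  42. ] [614.7  89.   42. ] [640.2  83.2  42. ]
wedge dir 147.4763974268134 -1.759799042846526
[ 609.2 -103.5  178. ] [ 534.  -413.1  178. ] [ 336.9 -366.4  178. ] [410.4 -46.8 178. ]
bin -y dir 318.6216324155286 -1.8092449500756518
bin -y dir 327.9329080783274 -1.7968693350764664
bin x dir 206.73624374912097 -0.2776417063605145
bin x dir 202.52268312660544 -0.23259439606307758
centre [ 472.6 -232.5  178. ]
heel->foot 205.13481972445715 -1.8111778176072442
tip->foot 58.34668894886002 -1.9413524024891666
```

```bash
cat >> h.py <<'E'
from scipy.spatial.transform import Rotation as Ro
def to(x,y,z,yaw):
    """shift and turn (tool axes) from the present pose to a downward pose"""
    s=manip.read_state(); T=Ro.from_euler("xyz",s["eef_rot"]); G=Ro.from_euler("xyz",[np.pi,0,yaw])
    print("t",s["clock"],"pos",s["eef_pos"].round(1),"F",s["wrist_force"].round(1),"shift",T.inv().apply(np.array([x,y,z])-s["eef_pos"]).round(1),"turn",(T.inv()*G).as_rotvec().round(3))
E
python3 -m crank '[[21,-600,-272,0,0,0,1.56],[21,-600,-272,0,0,0,1.56],[21,-600,-272,0,0,0,1.56],[21,-600,-272,0,0,0,1.56],[21,-600,-272,0,0,0,1.56],[21,-600,-272,0,0,0,1.56],[21,-600,-272,0,0,0,1.56],[21,-600,-272,0,0,0,1.56],[21,-600,-272,0,0,0,1.56],[21,-600,-272,0,0,0,1.56]]'
python3 -c "
from h import *
to(650,122,205,1.33)"
```

```text
clock: 1.1
eef_pos: [527.0, 219.7, 205.2]
eef_rot: [-3.141, 0.0, 1.388]
wrist_force: [0.5, -0.5, 0.1]
finger_gap: 20.3
finger_force: 0.0
t 1.1 pos [527.  219.7 205.2] F [ 0.5 -0.5  0.1] shift [-73.6 138.7   0.2] turn [-0.     0.     0.058]
```

```bash
python3 -m crank '[[21,-74,139,0,0,0,0.058],[21,-74,139,0,0,0,0.058],[21,-74,139,0,0,0,0.058],[21,-74,139,0,0,0,0.058],[21,-74,139,0,0,0,0.058],[21,-74,139,0,0,0,0.058]]'
python3 - <<'E'
from h import *
import cv2
to(650,122,205,1.33)
c=optics.calibration("wrist");p,d=optics.camera("wrist");cv2.imwrite("pics/w1.png",p[:,:,::-1]);print(c)
E
```

```text
clock: 1.7
eef_pos: [648.8, 124.8, 205.2]
eef_rot: [-3.141, 0.0, 1.336]
wrist_force: [-0.8, 0.5, -0.6]
finger_gap: 19.8
finger_force: 0.0
t 1.7 pos [648.8 124.8 205.2] F [-0.8  0.5 -0.6] shift [-2.5  1.8  0.2] turn [-0.001  0.     0.006]
{'camera_matrix': array([[340.55375952,   0.        , 319.6353026 ],
       [  0.        , 340.55375952, 232.66326818],
       [  0.        ,   0.        ,   1.        ]]), 'R': array([[ 9.72483466e-01, -2.32971893e-01, -7.99460362e-05],
       [-2.26889424e-01, -9.47171496e-01,  2.26687773e-01],
       [-5.28876023e-02, -2.20431973e-01, -9.73967477e-01]]), 't': array([-601.50929377,  243.05021831,  450.7201194 ])}
```

View pics/w1.png

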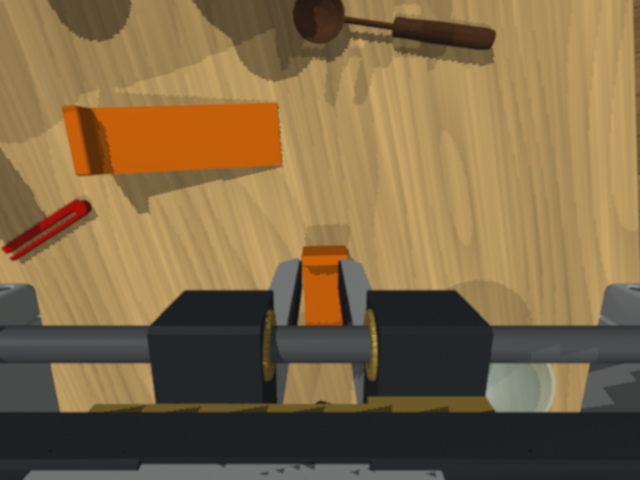

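The wrist view shows the heel's top outer edge at (303,248)–(349,247), straight ahead between the fingers, with nothing behind it.

Run:
```python
from h import *
c=optics.calibration("wrist")
a,b=w(c,303,248,42),w(c,349,247,42);print(a,b,(a+b)/2)
m=(a+b)/2; d=np.array([590.5,-115])-m[:2];yaw=np.arctan2(-d[1],-d[0]);print(np.hypot(*d),yaw)
u=np.array([np.cos(yaw),np.sin(yaw)]);q=m[:2]+u*30;print(q)
to(*q,12,yaw)
```

```text
[624.65993042 100.38842829  42.        ] [671.53989652  90.29525158  42.        ] [648.09991347  95.34183993  42.        ]
218.0858538715783 1.3035093026293763
[656.0233866  124.27656947]
t 1.75 pos [648.7 125.2 205.6] F [ 0.3 -0.3  0.1] shift [  0.8   7.4 193.6] turn [-0.    -0.     0.034]
```

Run:
```python
from h import *
c=optics.calibration("wrist")
for z,v in((0,247.5),(42,260)):
    a,b=w(c,303,v+.5,z),w(c,349,v-.5,z);print(a,b,(a+b)/2)
for m in ((a+b)/2,np.array([640.,84])):
    d=np.array([590.5,-115])-m[:2];yaw=np.arctan2(-d[1],-d[0]);print(np.hypot(*d),yaw)
    u=np.array([np.cos(yaw),np.sin(yaw)]);q=m[:2]+u*30
    to(*q,12,yaw)
```

```text
[619.86861794  89.41823099   0.        ] [672.50192806  78.08636912   0.        ] [646.185273    83.75230005   0.        ]
[621.34384096  87.15661713  42.        ] [668.63362399  76.98409632  42.        ] [644.98873247  82.07035672  42.        ]
204.4645384064314 1.301041869827273
t 1.75 pos [648.7 125.2 205.6] F [ 0.3 -0.3  0.1] shift [-12.8   7.5 193.6] turn [-0.    -0.     0.036]
205.0640143955053 1.3270003952277194
t 1.75 pos [648.7 125.2 205.6] F [ 0.3 -0.3  0.1] shift [-12.1   1.4 193.6] turn [-0.   -0.    0.01]
```

```bash
python3 -m crank '[[21,-6,4.5,45,0,0,0.022],[21,-6,4.5,90,0,0,0.022],[21,-6,4.5,135,0,0,0.022],[21,-6,4.5,175,0,0,0.022],[21,-6,4.5,193,0,0,0.022],[21,-6,4.5,193,0,0,0.022]]'
python3 -c "
from h import *
to(643,83,12,1.315)"
```

```text
clock: 2.35
eef_pos: [650.4, 118.2, 10.0]
eef_rot: [-3.137, 0.002, 1.315]
wrist_force: [-0.5, 0.5, -0.3]
finger_gap: 19.8
finger_force: 0.0
t 2.35 pos [650.4 118.2  10. ] F [-0.5  0.5 -0.3] shift [-35.9   1.8  -1.9] turn [-0.004  0.002  0.   ]
```

```bash
python3 -m crank '[[21,-8,0,0,0,0,0],[21,-16,0,0,0,0,0],[21,-22,0,0,0,0,0],[21,-26,0,0,0,0,0],[21,-30,0,0,0,0,0],[21,-35,0,0,0,0,0],[21,-40,0,0,0,0,0],[21,-45,0,0,0,0,0],[21,-50,0,0,0,0,0],[21,-53,0,0,0,0,0]]'
python3 - <<'E'
from h import *
import cv2
to(590.5,-115,12,1.315)
p,d=optics.camera("top");cv2.imwrite("pics/t2.png",cv2.resize(p[160:250,310:450,::-1],None,fx=5,fy=5,interpolation=cv2.INTER_CUBIC))
p,d=optics.camera("scene");cv2.imwrite("pics/s2.png",cv2.resize(p[240:360,250:410,::-1],None,fx=5,fy=5,interpolation=cv2.INTER_CUBIC))
E
```

```text
clock: 3.35
eef_pos: [638.9, 65.4, 12.4]
eef_rot: [-3.141, 0.0, 1.314]
wrist_force: [0.7, 1.0, 1.3]
finger_gap: 19.9
finger_force: 0.7
t 3.35 pos [638.9  65.4  12.4] F [0.7 1.  1.3] shift [-186.8   -0.9    0.4] turn [-0.     0.    -0.001]
```

View pics/s2.png

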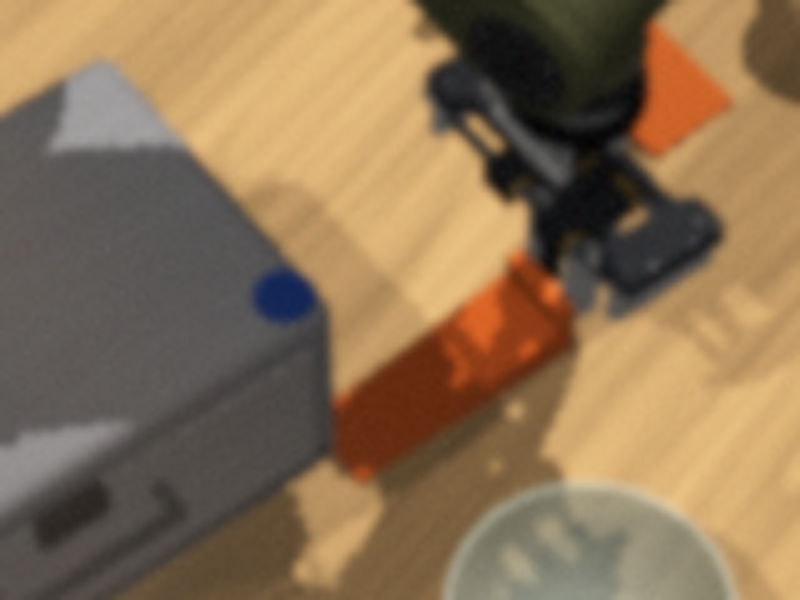

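View pics/t2.png

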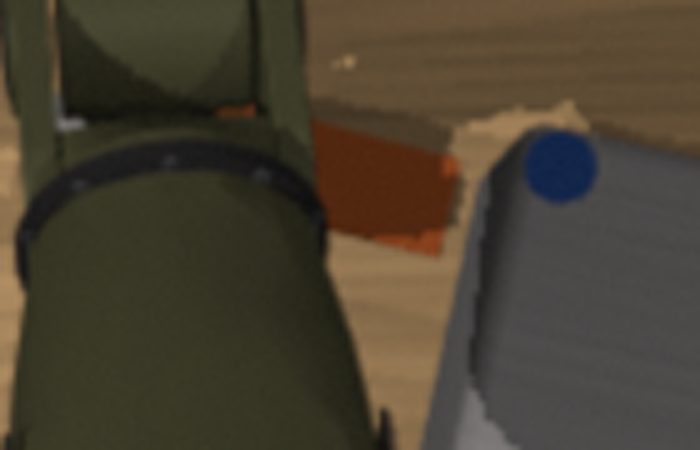

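Top crop: thin edge at (461,155)–(441,256), upper long edge from (313,120), lower edge from (330,232); sticker at (560,165).

Run:
```python
from h import *
c=optics.calibration("top"); f=lambda u,v,z:w(c,u/5+310,v/5+160,z)[:2].round(1)
t1,t2=f(461,155,2),f(441,256,2); print(t1,t2,(t1+t2)/2,f(560,165,178))
e=t2-t1;print("edge len",np.hypot(*e),"dir",np.arctan2(e[1],e[0])-np.pi/2)
a=f(313,120,17.5);print(np.arctan2(*(t1-a)[::-1])); a=f(330,232,16);print(np.arctan2(*(t2-a)[::-1]))
m=(t1+t2)/2
for S in ([591.3,-116.1],[589,-111]):
  for th in (-1.78,-1.827):
    u=np.array([np.cos(th),np.sin(th)]);r=np.array(S)-m;print(th,"ahead",r@u,"left",u[0]*r[1]-u[1]*r[0])
```

```text
[623.4 -96.4] [573.2 -85. ] [598.3 -90.7] [ 592.1 -116.1]
edge len 51.47815070493493 dir 1.3474919316108873
-1.7893227616251974
-1.771973236789747
-1.78 ahead 26.299960824185813 left -1.5722788067932063
-1.827 ahead 26.344787764844554 left -0.3348994256433393
-1.78 ahead 21.788824433164983 left -4.88130411065646
-1.827 ahead 21.994099943613826 left -3.852215942847093
```

Aligned within a few mm. Tip is about 24 mm short of the foot axis; I'll push on and watch the force.

```bash
q(){ grep -E "eef_pos|wrist_force"; }
python3 -m crank '[[21,-4,0,0,0,0,0],[21,-8,0,0,0,0,0],[21,-12,0,0,0,0,0],[21,-16,0,0,0,0,0],[21,-20,0,0,0,0,0],[21,-22,0,0,0,0,0],[21,-24,0,0,0,0,0]]'|q
for i in 1 2 3; do python3 -m crank '[[21,-1,0,0,0,0,0],[21,-2,0,0,0,0,0]]'|q; done
```

```text
eef_pos: [632.9, 42.5, 12.5]
wrist_force: [-0.5, 0.8, -0.8]
eef_pos: [632.4, 40.7, 12.5]
wrist_force: [0.4, 0.6, 0.7]
eef_pos: [631.9, 38.8, 12.5]
wrist_force: [-0.2, -0.4, 0.6]
eef_pos: [631.4, 36.8, 12.5]
wrist_force: [-0.3, 1.7, -0.9]
```

```bash
q(){ grep -E "eef_pos|wrist_force"; }
for i in 1 2 3 4 5; do python3 -m crank '[[21,-1,0,0,0,0,0],[21,-2,0,0,0,0,0]]'|q; done
```

```text
eef_pos: [630.9, 34.9, 12.4]
wrist_force: [-0.3, 0.7, -0.1]
eef_pos: [630.4, 32.9, 12.4]
wrist_force: [0.3, 1.2, 0.1]
eef_pos: [629.9, 31.0, 12.4]
wrist_force: [0.7, 1.7, -0.1]
eef_pos: [629.4, 29.1, 12.5]
wrist_force: [-0.1, 0.8, -0.3]
eef_pos: [628.9, 27.2, 12.5]
wrist_force: [-0.0, 0.7, -0.3]
```

```bash
q(){ grep -E "eef_pos|wrist_force"; }
for i in 1 2 3 4 5; do python3 -m crank '[[21,-1,0,0,0,0,0],[21,-2,0,0,0,0,0]]'|q; done
```

```text
eef_pos: [628.3, 25.2, 12.5]
wrist_force: [1.4, 1.1, -1.0]
eef_pos: [627.8, 23.3, 12.4]
wrist_force: [0.4, 0.9, 0.3]
eef_pos: [627.3, 21.4, 12.4]
wrist_force: [0.6, 0.1, 0.7]
eef_pos: [626.8, 19.4, 12.4]
wrist_force: [1.3, 0.8, -0.1]
eef_pos: [626.3, 17.5, 12.5]
wrist_force: [0.5, 0.9, -0.9]
```

```bash
q(){ grep -E "eef_pos|wrist_force"; }
for i in 1 2 3 4; do python3 -m crank '[[21,-1,0,0,0,0,0],[21,-1.5,0,0,0,0,0]]'|q; done
```

```text
eef_pos: [625.9, 16.0, 12.4]
wrist_force: [0.3, 1.2, -0.7]
eef_pos: [625.5, 14.6, 12.4]
wrist_force: [0.9, 0.3, -0.6]
eef_pos: [625.2, 13.1, 12.5]
wrist_force: [0.2, 0.2, -0.2]
eef_pos: [624.8, 11.7, 12.5]
wrist_force: [0.8, -0.2, 0.6]
```

```bash
q(){ grep -E "eef_pos|wrist_force"; }
for i in 1 2 3 4; do python3 -m crank '[[21,-1,0,0,0,0,0],[21,-1.5,0,0,0,0,0]]'|q; done
python3 - <<'E'
from h import *
import cv2
a=cv2.resize(optics.camera("scene")[0][250:350,260:380,::-1],None,fx=5,fy=5,interpolation=cv2.INTER_CUBIC)
cv2.imwrite("pics/s3.png",a)
E
```

```text
eef_pos: [624.4, 10.2, 12.5]
wrist_force: [0.8, -0.1, -0.4]
eef_pos: [624.0, 8.8, 12.4]
wrist_force: [0.6, 1.5, 0.6]
eef_pos: [623.7, 7.3, 12.4]
wrist_force: [0.9, -0.7, 0.5]
eef_pos: [623.3, 5.8, 12.5]
wrist_force: [0.9, 1.3, -0.2]
```

View pics/s3.png

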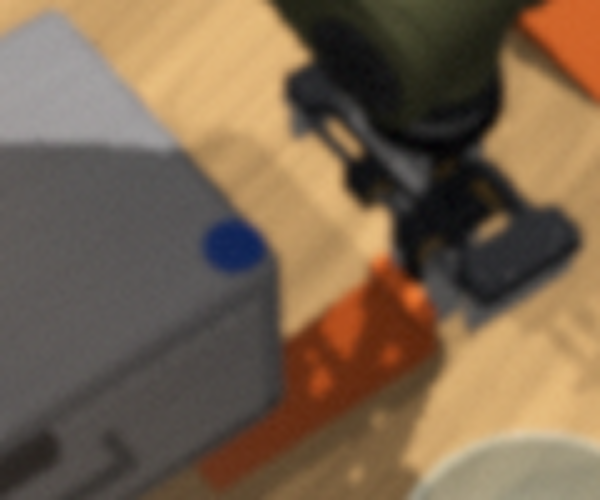

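The wedge is in line and still in front of the fingers, with its tip emerging under the bin front at (205,470). There is no contact force yet, so I'll continue.

```bash
q(){ grep -E "eef_pos|wrist_force"; }
for i in 1 2 3 4 5; do python3 -m crank '[[21,-0.5,0,0,0,0,0],[21,-1,0,0,0,0,0]]'|q; done
```

```text
eef_pos: [623.1, 4.9, 12.5]
wrist_force: [-0.2, 1.5, 0.2]
eef_pos: [622.8, 4.0, 12.4]
wrist_force: [-0.4, 0.7, 0.4]
eef_pos: [622.5, 3.0, 12.4]
wrist_force: [0.9, 0.8, 0.6]
eef_pos: [622.3, 2.0, 12.4]
wrist_force: [0.9, 0.6, 0.2]
eef_pos: [622.0, 1.1, 12.4]
wrist_force: [0.0, 0.4, 0.5]
```

```bash
q(){ grep -E "eef_pos|wrist_force"; }
for i in 1 2 3 4 5; do python3 -m crank '[[21,-0.5,0,0,0,0,0],[21,-1,0,0,0,0,0]]'|q; done
```

```text
eef_pos: [621.7, 0.1, 12.4]
wrist_force: [-0.2, 0.2, -0.3]
eef_pos: [621.5, -0.9, 12.4]
wrist_force: [0.1, 1.0, 0.9]
eef_pos: [621.2, -1.8, 12.4]
wrist_force: [0.9, 0.4, 0.2]
eef_pos: [621.0, -2.7, 12.5]
wrist_force: [0.7, 2.7, -0.4]
eef_pos: [620.8, -3.5, 12.5]
wrist_force: [1.0, 2.7, -0.0]
```

```bash
q(){ grep -E "eef_pos|wrist_force"; }
for i in 1 2; do python3 -m crank '[[21,-0.5,0,0,0,0,0],[21,-0.5,0,0,0,0,0],[21,-0.5,0,0,0,0,0]]'|q; done
```

```text
eef_pos: [620.6, -4.1, 12.4]
wrist_force: [0.9, 4.3, 0.2]
eef_pos: [620.5, -4.6, 12.5]
wrist_force: [1.2, 4.9, -0.1]
```

Contact confirmed: the resistance rose from about 1 N to 5 N over 2.5 mm. Backing off, then over the sticker.

```bash
python3 -m crank '[[21,2,0,0,0,0,0],[21,6,0,0,0,0,0],[21,14,0,0,0,0,0],[0,24,0,0,0,0,0],[0,30,0,-40,0,0,0],[0,30,0,-85,0,0,0],[0,30,0,-130,0,0,0],[0,30,0,-175,0,0,0],[0,30,0,-215,0,0,0],[0,30,0,-215,0,0,0]]'
python3 - <<'E'
from h import *
import cv2
p=optics.camera("top")[0]
cv2.imwrite("pics/t4.png",cv2.resize(p[150:320,310:570,::-1],None,fx=3,fy=3,interpolation=cv2.INTER_CUBIC))
p=optics.camera("scene")[0]
cv2.imwrite("pics/s4.png",cv2.resize(p[250:350,260:380,::-1],None,fx=5,fy=5,interpolation=cv2.INTER_CUBIC))
to(591,-115,200,1.314)
E
```

```text
clock: 12.0
eef_pos: [629.9, 25.0, 233.9]
eef_rot: [3.132, -0.002, 1.314]
wrist_force: [0.4, 0.2, 0.4]
finger_gap: 0.5
finger_force: 0.0
t 12.1 pos [628.3  24.9 227.8] F [-0.   0.8 -2. ] shift [-144.8   -0.6   27.8] turn [ 0.001 -0.     0.   ]
```

View pics/t4.png

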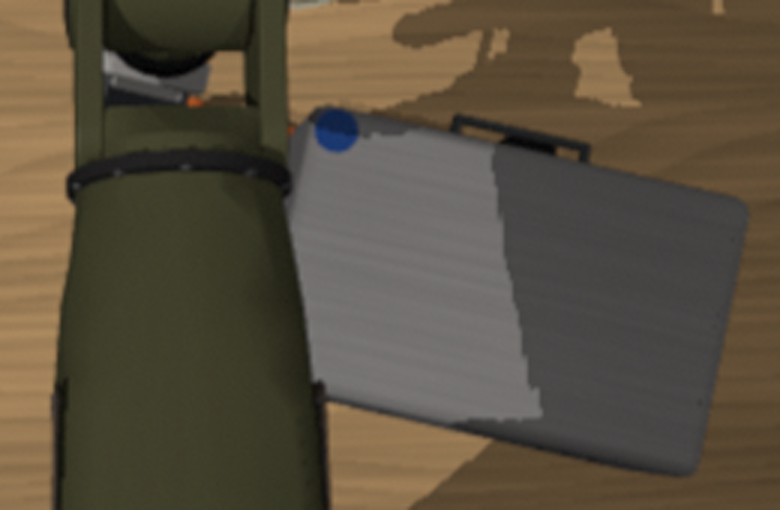

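The bin is exactly where it was (sticker at (336,130), corners unchanged). Moving over the sticker.

```bash
python3 -m crank '[[0,-40,0,0,0,0,0],[0,-80,0,0,0,0,0],[0,-115,0,0,0,0,0],[0,-145,-0.6,0,0,0,0],[0,-145,-0.6,15,0,0,0],[0,-145,-0.6,28,0,0,0],[0,-145,-0.6,36,0,0,0],[0,-145,-0.6,40,0,0,0],[0,-145,-0.6,42,0,0,0],[0,-145,-0.6,42,0,0,0]]'|grep -E "pos|force"
python3 -c "
from h import *
to(591,-115,178,1.314)"
```

```text
eef_pos: [590.8, -115.4, 185.4]
wrist_force: [0.1, 0.5, -0.2]
finger_force: 0.0
t 13.1 pos [ 590.8 -115.4  185.4] F [ 0.1  0.5 -0.2] shift [0.4 0.1 7.4] turn [-0.  0.  0.]
```

```bash
q(){ grep -E "eef_pos|wrist_force"; }
python3 -m crank '[[0,0,0,2,0,0,0],[0,0,0,4,0,0,0],[0,0,0,5,0,0,0],[0,0,0,6,0,0,0],[0,0,0,6,0,0,0]]'|q
for i in 1 2 3 4; do python3 -m crank '[[0,0,0,0.3,0,0,0],[0,0,0,0.5,0,0,0],[0,0,0,0.5,0,0,0]]'|q; done
```

```text
eef_pos: [590.6, -115.8, 179.3]
wrist_force: [-1.0, -0.1, -0.2]
eef_pos: [590.7, -115.8, 178.9]
wrist_force: [0.6, 0.2, -0.7]
eef_pos: [590.7, -115.8, 178.4]
wrist_force: [-0.3, 0.0, 0.5]
eef_pos: [590.7, -115.8, 178.0]
wrist_force: [0.2, 0.2, 0.0]
eef_pos: [590.8, -115.8, 177.8]
wrist_force: [-0.8, 0.9, 5.9]
```

```bash
q(){ grep -E "eef_pos|wrist_force"; }
for i in 1 2; do python3 -m crank '[[0,0,0,0.2,0,0,0],[0,0,0,0.2,0,0,0],[0,0,0,0.2,0,0,0]]'|q; done
```

```text
eef_pos: [590.9, -115.8, 177.8]
wrist_force: [-0.9, -0.1, 6.5]
eef_pos: [590.9, -115.8, 177.8]
wrist_force: [-1.1, 1.1, 7.3]
```

```bash
q(){ grep -E "eef_pos|wrist_force"; }
for i in 1 2; do python3 -m crank '[[0,0,0,0.3,0,0,0],[0,0,0,0.3,0,0,0],[0,0,0,0.3,0,0,0]]'|q; done
python3 -m crank '[[0,0,0,0,0,0,0],[0,0,0,0,0,0,0],[0,0,0,0,0,0,0]]'|q
```

```text
eef_pos: [591.0, -115.8, 177.7]
wrist_force: [-2.6, 0.2, 9.4]
eef_pos: [591.0, -115.8, 177.7]
wrist_force: [-3.1, 1.2, 11.9]
eef_pos: [591.0, -115.8, 177.7]
wrist_force: [-2.8, 1.7, 10.9]
```

Run:
```python
from h import *
import cv2
p=optics.camera("scene")[0]
cv2.imwrite("pics/s5.png",cv2.resize(p[230:400,150:400,::-1],None,fx=3,fy=3,interpolation=cv2.INTER_CUBIC))
print(manip.read_state()["wrist_force"],manip.read_state()["clock"])
```

```text
[-2.87375943  0.72619944 10.75292494] 16.35
```

View pics/s5.png

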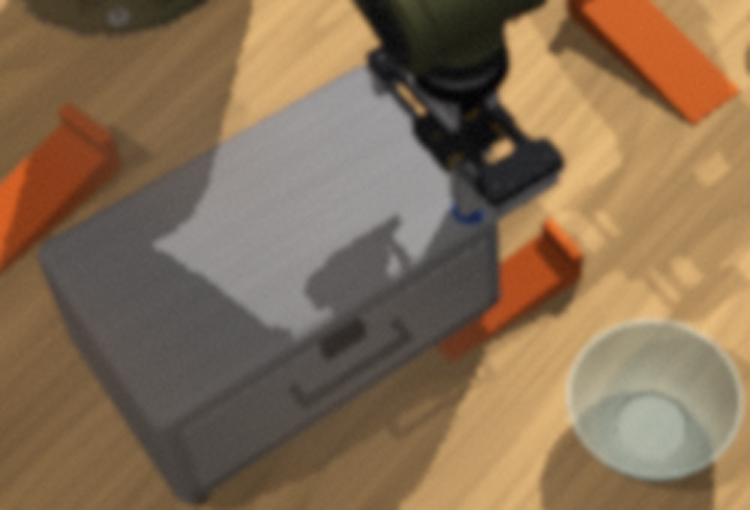

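The fingertips are pressing on the sticker at (467,210) with about 11 N. The wedge is in place under the corner, clear of the gripper, with its heel at (560,250).

```bash
python3 -c "
from cell import manip
print(manip.sign_off())"
```

```text
the job is handed in; nothing more can be done
None
```

I pushed the wedge under the short foot until it met firm resistance (about 5 N), and handed the job in still pressing the blue sticker with about 11 N; the corner sank only about 0.3 mm, the bin did not slide, and the gripper was clear of the wedge.

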